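# Free the wedged gauge plate from the slide bed

## Task

A thin steel gauge plate has slewed and wedged itself in the slide bed, behind a steel barrel that stands in the lane. Stand that barrel upright on the rubber mat, then turn the plate straight, slide it out through the narrow mouth until its end sticks out over the edge by about 4 or 5 cm, pick it up by that end and lay it flat, lengthways and centred, on both ribs of the blue rest. Do not drop the plate, and leave the other barrels, the jar and the cup where they stand.

Things in the scene. Friction and masses are not known exactly. Their poses are not given: they have to be found in the camera images.
- slide_bed: Fixed dark stone block, 250 mm long (x), 150 wide (y), 50 high. Origin at table level under the middle of its open (mouth) end; x points into the lane, away from the robot. On top steel strips, 10 mm high, leave a lane 110 mm wide (inner faces y = +-55 mm); two blocks at x = 0 to 20 mm narrow it to a 70 mm mouth (y = +-35 mm); end strip at x = 240 to 250 mm. Strips are 12 mm thick.
- mouth (a point): Centre of the lane floor's open edge: 50 mm above the table, at x = 0, y = 0 of the slide bed, axes as the bed's. The end face below it is upright; nothing stands straight in front of it and the table lies 50 mm lower.
- plate: Loose steel plate, 130 mm long (x), 60 wide (y), 3 thick, about 0.18 kg, with holes. Origin: centre of its underside. It starts flat on the lane floor, skewed 0.27 to 0.40 rad counter-clockwise (from above) in the lane; a half turn looks the same. Too thin to grip on the floor. Lightly oiled, it slides more easily on the stone than under a fingertip: fingertips pressed on top drag and turn it.
- barrel: Loose plain steel barrel (a round machined sample) that stands in the lane between the plate and the mouth: 24 mm diameter for the lower 52 mm, then 21 mm, 70 mm tall overall, about 0.16 kg. Origin: centre of its underside, z along its axis.
- mat: Fixed black rubber mat on the table, 150 x 150 mm, 3 mm thick. Origin: centre of its underside. The mat and the blue rest stand on either side of the slide bed and may be swapped.
- rest: Fixed blue plastic tray, 170 (x) by 150 mm (y), 18 mm high, floor and walls 4 mm thick. Two ribs run along its x: 140 mm long, 8 thick, centred at y = +-16 mm, flat tops 35 mm above the table. Origin: centre of its underside. The plate is to lie on both rib tops, its length along the ribs.
- sample_a: Bystander, leave alone: a loose plain steel barrel of the same size and shape as 'barrel' (24 mm diameter, 70 mm tall), standing on the rubber mat. Origin: centre of its underside.
- sample_b: Bystander, leave alone: a loose plain steel barrel of the same size and shape as 'barrel' (24 mm diameter, 70 mm tall), standing on the rubber mat. Origin: centre of its underside.
- sample_c: Bystander, leave alone: a loose plain steel barrel of the same size and shape as 'barrel' (24 mm diameter, 70 mm tall), standing on the table in front of the bed, to one side of the mouth. Origin: centre of its underside.
- sample_d: Bystander, leave alone: a loose plain steel barrel of the same size and shape as 'barrel' (24 mm diameter, 70 mm tall), standing on the table in front of the bed, to the other side of the mouth. Origin: centre of its underside.
- oil_jar: Bystander, leave alone: loose amber glass jar, 48 mm diameter, 75 mm tall, standing on the table beyond the mat or the rest. Origin: centre of its underside.
- cup: Bystander, leave alone: loose white cup, 70 mm diameter, 80 mm tall, standing on the table beyond the mat or the rest. Origin: centre of its underside.
Not all that is in view belongs to the job. Of the things that look like the plate, the smallest one is meant.

How it is judged:
On the way, in this order (a step that is already met when the one before it is completed fails the run):
1. the barrel stands upright on the mat (x of barrel in the frame of mat between -0.066 and 0.066 m and y of barrel in the frame of mat between -0.066 and 0.066 m and z of barrel in the frame of mat below 0.008 m and angle between barrel's own z axis and vertical below 0.1 rad and linear speed of barrel below 0.03 m/s), for 0.2 s.
2. the plate lies straight and flat in the mouth, its end 20 to 60 mm out over the edge (x of plate in the frame of mouth between 0.005 and 0.045 m and z of plate in the frame of mouth between -0.006 and 0.006 m and angle between plate's own z axis and vertical below 0.06 rad and angle between the x axis of plate and the x axis of slide_bed, either way round below 0.15 rad), for 0.2 s.
At the end, for the whole second after the job is handed in: The plate lies still and flat on both ribs of the rest (centre within 25 mm lengthways and 12 mm sideways of the rest's centre, turned less than 0.2 rad from the ribs), and the barrel from the lane stands upright on the mat, its centre within 66 mm of the mat's centre along each of the mat's sides (all of step 1 and x of plate in the frame of rest between -0.025 and 0.025 m and y of plate in the frame of rest between -0.012 and 0.012 m and z of plate in the frame of rest between 0.03 and 0.04 m and angle between plate's own z axis and vertical below 0.06 rad and angle between the x axis of plate and the x axis of rest, either way round below 0.2 rad and linear speed of plate below 0.03 m/s); the robot touches nothing.
It fails at once if the plate falls onto the table or the tray's floor (height (world z) of plate below 0.02 m).
It fails at once if another barrel, the jar or the cup is moved by more than 25 mm or knocked over (distance of any of sample_a, sample_b, sample_c, sample_d, oil_jar, cup from where it was at the start of the episode above 0.025 m or angle between any of sample_a, sample_b, sample_c, sample_d, oil_jar, cup's own z axis and vertical above 0.4 rad).
It also fails if it takes over 72 s, if anything falls off the work surface, if the arm or the gripper's body presses on something with over 40 N, if the wrist force passes 120 N, or if a joint passes its speed limit or range.

## Robot

A 6-joint arm with a two-finger parallel gripper is mounted at the origin on the work surface. World frame = base frame: x ahead of the robot, y to its left, z up, the work surface at z = 0. Lengths are in m, angles in rad, forces in N, time in s.
With the tool pointing down it reaches from about 0.35 to 0.85 m from the base axis. Payload 8.1 kg.
Tool frame: the origin (TCP) lies at the centre of the arm's flange, where the gripper is bolted on; the fingertips stand 186 mm ahead of it and the grasp point (between the pads) lies 167 mm ahead of it; z points along the fingers, y is the line along which they close (so a half turn about z gives the same grasp; the last joint's range is limited). The gripper opens to 93 mm and grips with 3 to 60 N. Pads are 15 mm wide; open, the fingers measure 128 mm over their backs; the gripper's body (75 mm by 188 mm) begins 65 mm behind the grasp point.
Start: joints at [1.176, 0.13, 1.488, -0, 1.523, -0.085], TCP at [0.183, 0.571, 0.405] pointing down, gripper open.
Joint ranges: [-2.96, 2.96], [-0.89, 2.26], [0.02, 2.5], [-1.34, 4.48], [0, 2.73], [-2.66, 2.66]. Speed limits (rad/s): [2.39, 2.39, 2.79, 3.14, 3.14, 3.14].

## Interface

Orientations are given as a rotation vector (axis times angle).
In Python, from plant import read_state, read_camera, camera_params, robot gives the robot as it stands.
- The arm moves only by the tool carry_out, never from a script. Its argument "targets" is a list of rows, each an object of numbers: "hand": the opening in per cent of the stroke, from 0 (shut) to 100 (fully open); "x", "y", "z": the shift along the tool's x, y, z in m; "ax", "ay", "az": the turn, a rotation vector about the tool's x, y, z in rad. In form: [{"hand": .., "x": .., "y": .., "z": .., "ax": .., "ay": .., "az": ..}, ...]. A call has 1 to 8 rows; each row is the pose to reach, as a shift and turn from the pose commanded when the call began, along the tool's axes at that moment; what a row does not reach only later rows make up. A row lasts 1/8 s, in which the tool goes at most 62.5 mm and 10.7 degrees, less where a joint would pass 70% of its speed; a pose out of reach is approached as far as the arm can. A call with a gripper value outside its range is refused whole. The fingers move at their own pace and stop on an object; "newtons" is the grip in N (left out, the last holds). Time passes only in rows, so rows that repeat a pose let the fingers close. It gives the time, the measured TCP pose, the force, the opening and the grip force at its end, in the units of the state.
- read_state(): the state, without advancing time (a new reading comes with each control period).
- read_camera(name): name is "side" or "top"; returns (picture, depth): 420x560x3 uint8, blue, green, red; 420x560 float32, m along the optical axis (not along the pixel's ray), 0 where there is no reading.
- camera_params(name): a dict with "fx", "fy", "cx", "cy" (pixels), "position" and "rotation" of the camera in the world. Camera axes: x right, y up, looking along -z (the intrinsics and any distortion apply to the point x, -y, -z); pixel columns grow to the right and rows downward; lengths in m; the calibration is good to about 2 mm. A picture is of the moment at which its call begins. camera_params takes no time and is no camera call.
- robot.close_job(): hands the job in; it is judged then, once.
The state is a dict: "t": time; "q": joint angles; "dq": joint speeds; "joint_torque": joint torques, N m; "tool_pos": TCP position; "orientation": TCP orientation; "force": force on the tool from outside, world axes, zero at the start; "wrist_torque": the same for the moment, N m; "opening": finger opening in m; "gripper_force": force on a finger pad.
Only numpy, scipy, OpenCV 4.12 (cv2) and the standard library are available. Lean on these libraries where they do the work, as an engineer would, in place of code of your own. Each camera call takes 0.05 s, during which the arm holds its last target. There are 200 camera calls.

## Working session

There is one attempt and no reset: what is moved stays moved. The work goes in short steps, Python scripts to look and compute and a tool call to move; the robot and the scene stay as the last step left them, time stands still between calls to the robot, and variables do not carry over. Pictures are saved under pics/ and viewed, at most 11 in all, crops included, and the job is handed in when it is done.

Besides the shell and the picture viewer there is one more tool, called after ">>>" by a JSON object that holds its "name" and its "arguments", one argument or row to a line. carry_out: Moves the arm, as the interface text tells. Its arguments: {"type":"object","properties":{"targets":{"type":"array","items":{"type":"object","properties":{"hand":{"type":"number"},"x":{"type":"number"},"y":{"type":"number"},"z":{"type":"number"},"ax":{"type":"number"},"ay":{"type":"number"},"az":{"type":"number"}}}},"newtons":{"type":"number"}},"required":["targets"]}

```bash
ls; mkdir -p pics
python3 - <<'E'
from plant import *
import cv2,numpy as np
for n in("top","side"):
    p,d=read_camera(n); cv2.imwrite(f"pics/{n}0.png",p); np.savez(f"{n}0.npz",p=p,d=d)
    print(camera_params(n))
s=read_state(); print(s)
E
```

```text
pics
{'fx': 452.13947848841417, 'fy': 452.13947848841417, 'cx': 278.2479254445742, 'cy': 212.31746163336683, 'position': array([ 0.45929334, -0.00262564,  1.50684986]), 'rotation': array([ 0.03959762, -0.04885631, -1.58921367])}
{'fx': 466.6632291732945, 'fy': 466.6632291732945, 'cx': 282.23794332610186, 'cy': 209.93724145680082, 'position': array([-0.06780529, -0.70954593,  0.95692583]), 'rotation': array([ 0.77314251, -0.27917223, -0.64611926])}
{'t': 0.1, 'q': array([ 1.17560607e+00,  1.31090305e-01,  1.48917422e+00,  1.18864964e-05,
        1.52299840e+00, -8.53849716e-02]), 'dq': array([ 0.00043675, -0.00065309, -0.00230057,  0.00060641,  0.00019411,
        0.00182278]), 'joint_torque': array([-2.45537444e-05, -5.61344039e+01, -4.93092120e+01,  7.68847740e-02,
        2.91641493e-02, -6.83191752e-05]), 'tool_pos': array([0.18281223, 0.57125507, 0.40378719]), 'orientation': array([-4.84634832e-01, -3.10357168e+00,  2.54351098e-03]), 'force': array([ 0.23417846, -0.5229887 , -0.7997267 ]), 'wrist_torque': array([0.00942563, 0.00407694, 0.02152289]), 'gripper_force': 0.0, 'opening': 0.09274867850953909}
```

View pics/top0.png

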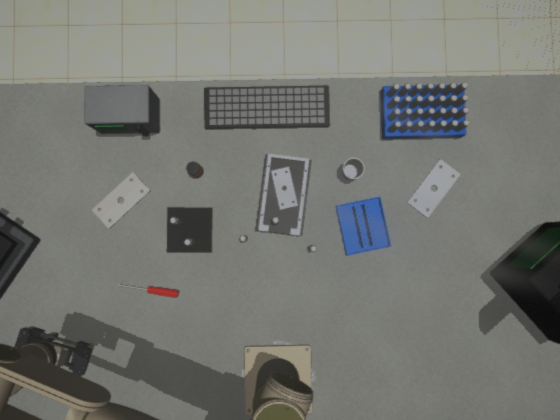

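View pics/side0.png

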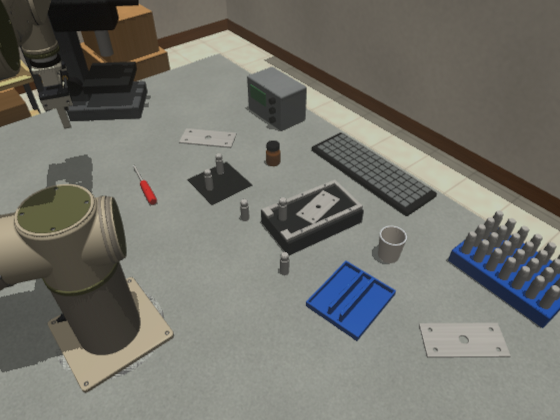

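The top view shows the bed centred at about (283,195) with its mouth at the bottom (279,233), the lane barrel at (275,220) and the plate at (285,188). The mat is at (190,230) with samples at (174,220) and (188,241), and the rest is at (363,226). Samples c and d stand at (243,239) and (312,248). The side view agrees.

```bash
cat > h.py <<'E'
import numpy as np, cv2
from scipy.spatial.transform import Rotation as R
from plant import read_camera, camera_params, read_state
def ray(n,uv,z):
    c=camera_params(n); uv=np.atleast_2d(np.asarray(uv,float))
    d=np.c_[(uv[:,0]-c["cx"])/c["fx"],-(uv[:,1]-c["cy"])/c["fy"],-np.ones(len(uv))]
    d=R.from_rotvec(c["rotation"]).apply(d); o=np.asarray(c["position"])
    return (o+d*((z-o[2])/d[:,2])[:,None])
def cloud(n,dep):
    c=camera_params(n); v,u=np.mgrid[:420,:560]
    P=np.c_[((u-c["cx"])/c["fx"]*dep).ravel(),(-(v-c["cy"])/c["fy"]*dep).ravel(),-dep.ravel()]
    return (R.from_rotvec(c["rotation"]).apply(P)+c["position"]).reshape(420,560,3)
def rect(P):
    (c,s,a)=cv2.minAreaRect((np.asarray(P)[:,:2]*1000).astype(np.float32)); 
    return np.round(c,1),np.round(s,1),round(a,2)
def blob(m):
    k,l,s,c=cv2.connectedComponentsWithStats(m.astype(np.uint8)); i=1+np.argmax(s[1:,4]); return l==i
E
python3 - <<'E'
from h import *
T=np.load("top0.npz"); p,d=T["p"],T["d"]; W=cloud("top",d); z=W[...,2]
hsv=cv2.cvtColor(p,cv2.COLOR_BGR2HSV)
def box(u0,v0,u1,v1):
    m=np.zeros((420,560),bool); m[v0:v1,u0:u1]=1; return m
def pts(m,zz,n="top"): v,u=np.nonzero(m); return ray(n,np.c_[u,v],zz)
print("zs floor table",np.median(z[300:320,200:240]),"bed strip",z[157,285],"plate",z[188,292],"rest",z[205:250:6,363])
m=blob(box(245,145,320,240)&(z>.03)); print("bed",rect(pts(m,.06)))
m=blob(box(155,195,225,262)&(p.max(2)<60)&(z<.02)); print("mat",rect(pts(m,.003)),rect(W[m]))
m=blob(box(325,185,400,262)&(hsv[...,0]>100)&(hsv[...,0]<130)&(hsv[...,1]>120)); print("rest",rect(pts(m,.018)))
for nm,b in dict(a=(164,210,184,230),b=(178,232,198,252),c=(235,230,252,248),d=(304,240,322,258),bar=(266,210,284,230)).items():
    m=blob(box(*b)&(z>(.066 if nm!="bar" else .105))); print(nm,m.sum(),W[m].mean(0).round(4),"maxz",W[m][:,2].max().round(3))
for nm,b in dict(jar=(183,155,208,182),cup=(338,153,370,185)).items():
    m=blob(box(*b)&(z>.06)); print(nm,m.sum(),W[m].mean(0).round(3))
g=p[140:265,150:400]; cv2.imwrite("pics/top0c.png",cv2.resize(g,None,fx=3.2,fy=3.2,interpolation=cv2.INTER_CUBIC))
S=np.load("side0.npz")["p"][170:350,170:410]; cv2.imwrite("pics/side0c.png",cv2.resize(S,None,fx=3.2,fy=3.2,interpolation=cv2.INTER_CUBIC))
E
```

```text
zs floor table -0.0015184955542577594 bed strip 0.05875589401067183 plate 0.05210601442390539 rest [ 0.01710294 -0.00371573  0.00208462  0.00485328  0.00559511  0.00255457
  0.03095717  0.03182794]
bed (array([598.7, -30.3]), array([148.5, 249.7]), 81.75)
mat (array([492.4, 284.8]), array([144.7, 142.8]), 88.9) (array([492.5, 284.8]), array([145.5, 143.3]), 88.93)
rest (array([ 494.3, -291.2]), array([168.5, 146.8]), 9.8)
a 32 [0.5189 0.3126 0.115 ] maxz 1.507
b 29 [0.4519 0.2775 0.0713] maxz 0.076
c 23 [0.4599 0.1031 0.0687] maxz 0.073
d 21 [ 0.4237 -0.1195  0.0685] maxz 0.075
bar 37 [ 0.5097 -0.0025  0.2299] maxz 1.507
jar 147 [0.683 0.254 0.092]
cup 124 [ 0.677 -0.256  0.086]
```

View pics/top0c.png

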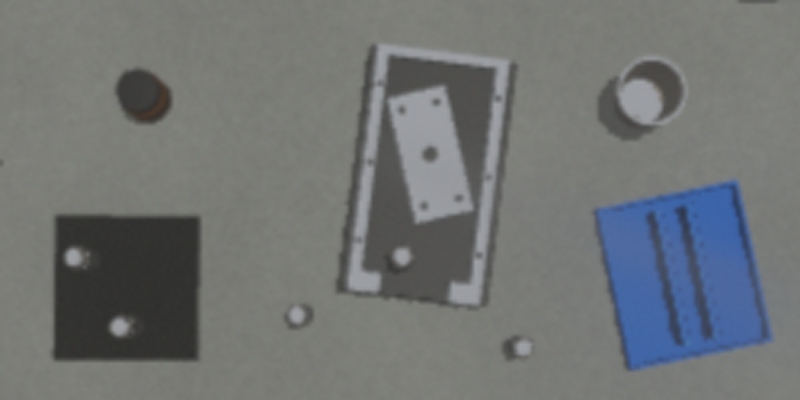

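The crop confirms the layout: the plate leans counter-clockwise in the lane at (430,153), with the lane barrel at (400,257), and the right front area of the mat is free. Next I'll measure the plate, the barrels and the first move.

```bash
cat >> h.py <<'E'
BED=np.deg2rad(-8.25); ex=np.array([np.cos(BED),np.sin(BED)]); ey=np.array([-ex[1],ex[0]]); MOUTH=np.array([.475,-.0124])
def tobed(P): r=np.asarray(P)[...,:2]-MOUTH; return np.stack([r@ex,r@ey],-1)
def frombed(a,b): return MOUTH+a*ex+b*ey
def delta(pos,yaw,grasp=True):
    """tool-frame shift+turn to put the grasp point (167mm) at pos with closing axis (tool y) at azimuth yaw, tool down"""
    s=read_state(); R0=R.from_rotvec(s["orientation"]); y=np.array([np.cos(yaw),np.sin(yaw),0]); zt=np.array([0,0,-1.]); x=np.cross(y,zt)
    best=None
    for k in(1,-1):
        Rt=R.from_matrix(np.c_[k*x,k*y,zt]); rv=(R0.inv()*Rt).as_rotvec()
        if best is None or np.linalg.norm(rv)<np.linalg.norm(best): best=rv
    t=np.array([*pos[:2],pos[2]+.167]); return R0.inv().apply(t-s["tool_pos"]).round(4),best.round(3)
def plate(n,p):
    hsv=cv2.cvtColor(p,cv2.COLOR_BGR2GRAY); v,u=np.mgrid[:420,:560]; b=tobed(ray(n,np.c_[u.ravel(),v.ravel()],.053)).reshape(420,560,2)
    m=blob((hsv>110)&(b[...,0]>-.08)&(b[...,0]<.228)&(abs(b[...,1])<.048)); v,u=np.nonzero(m); P=ray(n,np.c_[u,v],.053); return P,rect(np.c_[tobed(P)])
E
python3 - <<'E'
from h import *
for n in("top","side"):
    T=np.load(n+"0.npz"); p,d=T["p"],T["d"]; W=cloud(n,d); z=W[...,2]
    P,r=plate(n,p); print(n,"plate",len(P),"bed frame",r,"mean",tobed(P).mean(0).round(4))
    B=tobed(W); ok=d>.2
    m=blob(ok&(z>.1)&(z<.14)&(abs(B[...,1])<.06)&(B[...,0]>0)&(B[...,0]<.15)); v,u=np.nonzero(m); print("barrel",m.sum(),W[m].mean(0).round(4),tobed(W[m].mean(0)).round(4), "ray .12",ray(n,[[u.mean(),v.mean()]],.12 if n=="top" else .112).round(4))
T=np.load("top0.npz");d=T["d"]; W=cloud("top",d)
for nm,(u,v) in dict(a=(174,220),b=(188,241)).items():
    w=W[v-8:v+9,u-10:u+11]; k=(w[...,2]>.066)&(w[...,2]<.085); print(nm,w[k].mean(0).round(3))
E
```

```text
top plate 748 bed frame (array([146.4,   1.5]), array([131.3,  62.1]), 20.24) mean [0.1461 0.0014]
barrel 39 [ 0.5137 -0.0028  0.1154] [0.0369 0.0151] ray .12 [[ 0.5135 -0.0028  0.12  ]]
side plate 657 bed frame (array([146.6,   0.7]), array([130.7,  60.6]), 20.35) mean [ 0.1448 -0.0004]
barrel 75 [ 0.5117 -0.0064  0.1133] [0.0355 0.0112] ray .12 [[ 0.5127 -0.0053  0.112 ]]
a [0.521 0.323 0.07 ]
b [0.452 0.278 0.071]
```

```bash
python3 -c "
from h import *
print(delta([.513,-.004,.20],np.deg2rad(81.75)),read_state()['tool_pos'])"
```

```text
(array([-0.4899, -0.4471,  0.0375]), array([-0.002, -0.   , -0.166])) [0.18281223 0.57125507 0.40378719]
```

>>> {"name": "carry_out", "arguments": {
  "targets": [
    {"x": -0.04,"y": -0.037,"z": 0,"az": -0.02,"hand": 60},
    {"x": -0.08,"y": -0.073,"z": 0,"az": -0.04,"hand": 60},
    {"x": -0.12,"y": -0.11,"z": 0,"az": -0.06,"hand": 60},
    {"x": -0.16,"y": -0.146,"z": 0,"az": -0.08,"hand": 60},
    {"x": -0.2,"y": -0.183,"z": 0,"az": -0.1,"hand": 60},
    {"x": -0.24,"y": -0.219,"z": 0,"az": -0.12,"hand": 60},
    {"x": -0.28,"y": -0.256,"z": 0,"az": -0.14,"hand": 60},
    {"x": -0.32,"y": -0.292,"z": 0,"az": -0.166,"hand": 60}
  ]
}}

```text
schema error: expected keys hand, x, y, z, ax, ay, az
```

```bash
python3 -c "
from h import *
print(delta([.513,-.004,.20],np.deg2rad(81.75)),read_state())"
```

```text
(array([-0.4899, -0.4471,  0.0375]), array([-0.002, -0.   , -0.166])) {'t': 0.1, 'q': array([ 1.17560607e+00,  1.31090305e-01,  1.48917422e+00,  1.18864964e-05,
        1.52299840e+00, -8.53849716e-02]), 'dq': array([ 0.00043675, -0.00065309, -0.00230057,  0.00060641,  0.00019411,
        0.00182278]), 'joint_torque': array([-2.45537444e-05, -5.61344039e+01, -4.93092120e+01,  7.68847740e-02,
        2.91641493e-02, -6.83191752e-05]), 'tool_pos': array([0.18281223, 0.57125507, 0.40378719]), 'orientation': array([-4.84634832e-01, -3.10357168e+00,  2.54351098e-03]), 'force': array([ 0.23417846, -0.5229887 , -0.7997267 ]), 'wrist_torque': array([0.00942563, 0.00407694, 0.02152289]), 'gripper_force': 0.0, 'opening': 0.09274867850953909}
```

>>> {"name": "carry_out", "arguments": {
  "targets": [
    {"x": -0.04,"y": -0.037,"z": 0,"ax": 0,"ay": 0,"az": -0.02,"hand": 60},
    {"x": -0.08,"y": -0.073,"z": 0,"ax": 0,"ay": 0,"az": -0.04,"hand": 60},
    {"x": -0.12,"y": -0.11,"z": 0,"ax": 0,"ay": 0,"az": -0.06,"hand": 60},
    {"x": -0.16,"y": -0.146,"z": 0,"ax": 0,"ay": 0,"az": -0.08,"hand": 60},
    {"x": -0.2,"y": -0.183,"z": 0,"ax": 0,"ay": 0,"az": -0.1,"hand": 60},
    {"x": -0.24,"y": -0.219,"z": 0,"ax": 0,"ay": 0,"az": -0.12,"hand": 60},
    {"x": -0.28,"y": -0.256,"z": 0,"ax": 0,"ay": 0,"az": -0.14,"hand": 60},
    {"x": -0.32,"y": -0.292,"z": 0,"ax": 0,"ay": 0,"az": -0.166,"hand": 60}
  ]
}}

```text
t: 1.1
tool_pos: [0.399, 0.1941, 0.4045]
orientation: [-0.224, -3.133, -0.0]
force: [1.1, 1.2, 1.0]
opening: 0.0559
gripper_force: 0.0
```

```bash
python3 -c "
from h import *
print(delta([.513,-.004,.20],np.deg2rad(81.75)),read_state())"
```

```text
(array([-0.141 , -0.1798,  0.0375]), array([ 0.   , -0.   ,  0.001])) {'t': 1.1, 'q': array([ 3.37064101e-01, -3.05599965e-01,  1.89926514e+00,  5.94914492e-05,
        1.54801292e+00, -1.09077469e+00]), 'dq': array([-0.96893015,  0.02576578, -0.0209096 ,  0.00117494, -0.00964824,
       -1.1712909 ]), 'joint_torque': array([ 6.22567356e+00, -3.48065650e+01, -4.83782744e+01, -3.39701946e-02,
        5.17816488e-01,  2.50569597e+00]), 'tool_pos': array([0.39904153, 0.19410381, 0.40450294]), 'orientation': array([-2.24360837e-01, -3.13346861e+00, -3.24164778e-05]), 'force': array([1.07226921, 1.16012282, 1.04155662]), 'wrist_torque': array([ 0.029682  , -0.04879529,  0.02870455]), 'gripper_force': 0.0, 'opening': 0.05588718133806997}
```

>>> {"name": "carry_out", "arguments": {
  "targets": [
    {"x": -0.04,"y": -0.05,"z": 0.01,"ax": 0,"ay": 0,"az": 0,"hand": 60},
    {"x": -0.08,"y": -0.1,"z": 0.02,"ax": 0,"ay": 0,"az": 0,"hand": 60},
    {"x": -0.12,"y": -0.15,"z": 0.03,"ax": 0,"ay": 0,"az": 0,"hand": 60},
    {"x": -0.142,"y": -0.181,"z": 0.0375,"ax": 0,"ay": 0,"az": 0,"hand": 60},
    {"x": -0.142,"y": -0.181,"z": 0.0375,"ax": 0,"ay": 0,"az": 0,"hand": 60},
    {"x": -0.142,"y": -0.181,"z": 0.0375,"ax": 0,"ay": 0,"az": 0,"hand": 60},
    {"x": -0.142,"y": -0.181,"z": 0.0375,"ax": 0,"ay": 0,"az": 0,"hand": 60}
  ]
}}

```text
t: 1.98
tool_pos: [0.513, -0.0027, 0.3675]
orientation: [0.224, 3.133, 0.0]
force: [0.3, 0.7, 0.1]
opening: 0.0558
gripper_force: 0.0
```

```bash
python3 -c "
from h import *
print(delta([.513,-.004,.092],np.deg2rad(81.75)),read_state()['q'])"
```

```text
(array([-0.0002, -0.0014,  0.1085]), array([0.   , 0.   , 0.002])) [-1.05249479e-01 -8.62214281e-02  1.77628065e+00  2.48699687e-04
  1.45133041e+00 -1.53363613e+00]
```

>>> {"name": "carry_out", "arguments": {
  "newtons": 25,
  "targets": [
    {"x": 0,"y": -0.001,"z": 0.04,"ax": 0,"ay": 0,"az": 0,"hand": 60},
    {"x": 0,"y": -0.001,"z": 0.08,"ax": 0,"ay": 0,"az": 0,"hand": 60},
    {"x": 0,"y": -0.001,"z": 0.108,"ax": 0,"ay": 0,"az": 0,"hand": 60},
    {"x": 0,"y": -0.001,"z": 0.108,"ax": 0,"ay": 0,"az": 0,"hand": 60},
    {"x": 0,"y": -0.001,"z": 0.108,"ax": 0,"ay": 0,"az": 0,"hand": 0},
    {"x": 0,"y": -0.001,"z": 0.108,"ax": 0,"ay": 0,"az": 0,"hand": 0},
    {"x": 0,"y": -0.001,"z": 0.108,"ax": 0,"ay": 0,"az": 0,"hand": 0},
    {"x": 0,"y": -0.001,"z": 0.108,"ax": 0,"ay": 0,"az": 0,"hand": 0}
  ]
}}

```text
t: 2.98
tool_pos: [0.5135, -0.0047, 0.2601]
orientation: [0.226, 3.132, 0.0]
force: [-1.0, 1.8, 3.3]
opening: 0.0236
gripper_force: 25.0
```

>>> {"name": "carry_out", "arguments": {
  "targets": [
    {"x": 0,"y": 0,"z": 0,"ax": 0,"ay": 0,"az": 0,"hand": 0},
    {"x": 0,"y": 0,"z": -0.03,"ax": 0,"ay": 0,"az": 0,"hand": 0},
    {"x": 0,"y": 0,"z": -0.06,"ax": 0,"ay": 0,"az": 0,"hand": 0},
    {"x": 0,"y": 0,"z": -0.09,"ax": 0,"ay": 0,"az": 0,"hand": 0},
    {"x": 0,"y": 0,"z": -0.1,"ax": 0,"ay": 0,"az": 0,"hand": 0},
    {"x": 0,"y": 0,"z": -0.1,"ax": 0,"ay": 0,"az": 0,"hand": 0}
  ]
}}

```text
t: 3.72
tool_pos: [0.5131, -0.0047, 0.359]
orientation: [0.226, 3.133, -0.0]
force: [-0.7, 0.3, -2.8]
opening: 0.0238
gripper_force: 25.0
```

```bash
python3 -c "
from h import *
print(delta([.525,.243,.16],np.deg2rad(81.75)),read_state()['q'])"
```

```text
(array([0.0238, 0.2469, 0.032 ]), array([-0.,  0.,  0.])) [-1.09137123e-01 -8.00667034e-02  1.78607724e+00 -8.98612708e-05
  1.43525596e+00 -1.53607144e+00]
```

>>> {"name": "carry_out", "arguments": {
  "targets": [
    {"x": 0.005,"y": 0.05,"z": 0,"ax": 0,"ay": 0,"az": 0,"hand": 0},
    {"x": 0.01,"y": 0.1,"z": 0.01,"ax": 0,"ay": 0,"az": 0,"hand": 0},
    {"x": 0.015,"y": 0.15,"z": 0.02,"ax": 0,"ay": 0,"az": 0,"hand": 0},
    {"x": 0.02,"y": 0.2,"z": 0.03,"ax": 0,"ay": 0,"az": 0,"hand": 0},
    {"x": 0.024,"y": 0.235,"z": 0.032,"ax": 0,"ay": 0,"az": 0,"hand": 0},
    {"x": 0.024,"y": 0.247,"z": 0.04,"ax": 0,"ay": 0,"az": 0,"hand": 0},
    {"x": 0.024,"y": 0.247,"z": 0.08,"ax": 0,"ay": 0,"az": 0,"hand": 0},
    {"x": 0.024,"y": 0.247,"z": 0.115,"ax": 0,"ay": 0,"az": 0,"hand": 0}
  ]
}}

```text
t: 4.72
tool_pos: [0.5242, 0.2425, 0.2415]
orientation: [-0.226, -3.132, 0.002]
force: [0.3, 0.5, -2.5]
opening: 0.0233
gripper_force: 25.0
```

>>> {"name": "carry_out", "arguments": {
  "targets": [
    {"x": 0,"y": 0,"z": 0.015,"ax": 0,"ay": 0,"az": 0,"hand": 0},
    {"x": 0,"y": 0,"z": 0.022,"ax": 0,"ay": 0,"az": 0,"hand": 0},
    {"x": 0,"y": 0,"z": 0.027,"ax": 0,"ay": 0,"az": 0,"hand": 0},
    {"x": 0,"y": 0,"z": 0.03,"ax": 0,"ay": 0,"az": 0,"hand": 0},
    {"x": 0,"y": 0,"z": 0.03,"ax": 0,"ay": 0,"az": 0,"hand": 0}
  ]
}}

```text
t: 5.35
tool_pos: [0.525, 0.2433, 0.2149]
orientation: [0.226, 3.133, 0.001]
force: [-0.9, -0.9, -2.2]
opening: 0.0234
gripper_force: 25.0
```

>>> {"name": "carry_out", "arguments": {
  "targets": [
    {"x": 0,"y": 0,"z": 0.001,"ax": 0,"ay": 0,"az": 0,"hand": 0},
    {"x": 0,"y": 0,"z": 0.002,"ax": 0,"ay": 0,"az": 0,"hand": 0},
    {"x": 0,"y": 0,"z": 0.002,"ax": 0,"ay": 0,"az": 0,"hand": 0}
  ]
}}

```text
t: 5.72
tool_pos: [0.525, 0.2434, 0.2131]
orientation: [0.225, 3.133, 0.001]
force: [-2.4, -1.2, 4.7]
opening: 0.0236
gripper_force: 25.0
```

Contact. I'll release it, hold still a moment, then rise.

>>> {"name": "carry_out", "arguments": {
  "targets": [
    {"x": 0,"y": 0,"z": 0,"ax": 0,"ay": 0,"az": 0,"hand": 50},
    {"x": 0,"y": 0,"z": 0,"ax": 0,"ay": 0,"az": 0,"hand": 50},
    {"x": 0,"y": 0,"z": 0,"ax": 0,"ay": 0,"az": 0,"hand": 50},
    {"x": 0,"y": 0,"z": -0.05,"ax": 0,"ay": 0,"az": 0,"hand": 50},
    {"x": 0,"y": 0,"z": -0.1,"ax": 0,"ay": 0,"az": 0,"hand": 50},
    {"x": 0,"y": 0,"z": -0.13,"ax": 0,"ay": 0,"az": 0,"hand": 50},
    {"x": 0,"y": 0,"z": -0.13,"ax": 0,"ay": 0,"az": 0,"hand": 50}
  ]
}}

```text
t: 6.6
tool_pos: [0.5257, 0.2436, 0.3457]
orientation: [0.225, 3.128, 0.004]
force: [-0.2, -0.6, 0.0]
opening: 0.0464
gripper_force: 0.0
```

Run:
```python
from h import *
p,d=read_camera("side"); W=cloud("side",d)
m=(d>.2)&(abs(W[...,0]-.525)<.025)&(abs(W[...,1]-.243)<.025)&(W[...,2]>.015)&(W[...,2]<.09)
for a,b in((.015,.04),(.04,.06),(.06,.09)): k=m&(W[...,2]>a)&(W[...,2]<b); print(k.sum(),W[k].mean(0).round(3),W[k][:,2].max().round(3))
P,r=plate("side",p); print(r)
c=frombed(.1465,.001); print(c, delta([*c,.16],BED+.354),read_state()['q'],read_state()['force'])
```

```text
47 [0.522 0.236 0.027] 0.04
41 [0.522 0.236 0.05 ] 0.059
44 [0.523 0.24  0.069] 0.077
(array([146.3,   0.6]), array([131.3,  60.7]), 20.27)
[ 0.62012742 -0.03243202] (array([-0.1335, -0.2593,  0.0162]), array([2.000e-03, 1.000e-03, 1.217e+00])) [ 3.45300693e-01  1.08317210e-01  1.62532802e+00 -2.63893428e-05
  1.40548185e+00 -1.08164667e+00] [ 0.33826233  0.85315406 -0.94710733]
```

>>> {"name": "carry_out", "arguments": {
  "targets": [
    {"x": -0.02,"y": -0.04,"z": 0,"ax": 0,"ay": 0,"az": 0.17,"hand": 60},
    {"x": -0.04,"y": -0.08,"z": 0,"ax": 0,"ay": 0,"az": 0.34,"hand": 60},
    {"x": -0.06,"y": -0.12,"z": 0,"ax": 0,"ay": 0,"az": 0.51,"hand": 60},
    {"x": -0.08,"y": -0.16,"z": 0,"ax": 0,"ay": 0,"az": 0.68,"hand": 60},
    {"x": -0.1,"y": -0.2,"z": 0,"ax": 0,"ay": 0,"az": 0.85,"hand": 60},
    {"x": -0.12,"y": -0.24,"z": 0.01,"ax": 0,"ay": 0,"az": 1.02,"hand": 60},
    {"x": -0.133,"y": -0.259,"z": 0.016,"ax": 0,"ay": 0,"az": 1.19,"hand": 60},
    {"x": -0.133,"y": -0.259,"z": 0.016,"ax": 0,"ay": 0,"az": 1.217,"hand": 60}
  ]
}}

```text
t: 7.65
tool_pos: [0.6187, -0.0337, 0.3228]
orientation: [-1.978, -2.435, 0.004]
force: [-0.2, -0.5, -0.1]
opening: 0.0561
gripper_force: 0.0
```

>>> {"name": "carry_out", "arguments": {
  "targets": [
    {"x": 0,"y": 0,"z": 0,"ax": 0,"ay": 0,"az": 0,"hand": 60},
    {"x": 0,"y": 0,"z": 0.03,"ax": 0,"ay": 0,"az": 0,"hand": 60},
    {"x": 0,"y": 0,"z": 0.06,"ax": 0,"ay": 0,"az": 0,"hand": 60},
    {"x": 0,"y": 0,"z": 0.07,"ax": 0,"ay": 0,"az": 0,"hand": 60},
    {"x": 0,"y": 0,"z": 0.07,"ax": 0,"ay": 0,"az": 0,"hand": 60}
  ]
}}

```text
t: 8.28
tool_pos: [0.6189, -0.0314, 0.2559]
orientation: [-1.973, -2.443, 0.001]
force: [0.3, -0.9, 0.5]
opening: 0.0559
gripper_force: 0.0
```

Run:
```python
from h import *
c=frombed(.1465,.001); s=read_state(); print(c, delta([*c,.034],BED+.354),s['q'],s['tool_pos'][2]-.186)
```

```text
[ 0.62012742 -0.03243202] (array([-0.0013,  0.001 ,  0.0549]), array([-0.001, -0.001,  0.002])) [-1.33358655e-01  2.96883096e-01  1.57673680e+00  7.51258880e-05
  1.26930852e+00 -3.45385979e-01] 0.06986604176739425
```

>>> {"name": "carry_out", "arguments": {
  "targets": [
    {"x": 0,"y": 0,"z": 0.008,"ax": 0,"ay": 0,"az": 0,"hand": 60},
    {"x": 0,"y": 0,"z": 0.013,"ax": 0,"ay": 0,"az": 0,"hand": 60},
    {"x": 0,"y": 0,"z": 0.015,"ax": 0,"ay": 0,"az": 0,"hand": 60},
    {"x": 0,"y": 0,"z": 0.016,"ax": 0,"ay": 0,"az": 0,"hand": 60},
    {"x": 0,"y": 0,"z": 0.016,"ax": 0,"ay": 0,"az": 0,"hand": 60}
  ]
}}

```text
t: 8.9
tool_pos: [0.6193, -0.0323, 0.2404]
orientation: [1.976, 2.442, 0.0]
force: [0.1, 0.2, -0.5]
opening: 0.0559
gripper_force: 0.0
```

>>> {"name": "carry_out", "arguments": {
  "targets": [
    {"x": 0,"y": 0,"z": 0.001,"ax": 0,"ay": 0,"az": 0,"hand": 60},
    {"x": 0,"y": 0,"z": 0.001,"ax": 0,"ay": 0,"az": 0,"hand": 60}
  ]
}}

```text
t: 9.15
tool_pos: [0.6194, -0.0322, 0.2395]
orientation: [1.976, 2.442, 0.0]
force: [0.3, 1.2, 1.3]
opening: 0.0558
gripper_force: 0.3
```

Tips are just touching at 53.5 mm. I'll press a little more.

>>> {"name": "carry_out", "arguments": {
  "targets": [
    {"x": 0,"y": 0,"z": 0.001,"ax": 0,"ay": 0,"az": 0,"hand": 60},
    {"x": 0,"y": 0,"z": 0.001,"ax": 0,"ay": 0,"az": 0,"hand": 60}
  ]
}}

```text
t: 9.4
tool_pos: [0.6195, -0.0322, 0.2394]
orientation: [1.976, 2.442, 0.0]
force: [-3.8, 0.0, 7.4]
opening: 0.0558
gripper_force: 3.9
```

>>> {"name": "carry_out", "arguments": {
  "targets": [
    {"x": 0,"y": 0,"z": 0.0007,"ax": 0,"ay": 0,"az": 0.02,"hand": 60},
    {"x": 0,"y": 0,"z": 0.0007,"ax": 0,"ay": 0,"az": 0.05,"hand": 60},
    {"x": 0,"y": 0,"z": 0.0007,"ax": 0,"ay": 0,"az": 0.08,"hand": 60},
    {"x": 0,"y": 0,"z": 0.0007,"ax": 0,"ay": 0,"az": 0.11,"hand": 60},
    {"x": 0,"y": 0,"z": 0.0007,"ax": 0,"ay": 0,"az": 0.14,"hand": 60},
    {"x": 0,"y": 0,"z": 0.0007,"ax": 0,"ay": 0,"az": 0.16,"hand": 60},
    {"x": 0,"y": 0,"z": 0.0007,"ax": 0,"ay": 0,"az": 0.16,"hand": 60}
  ]
}}

```text
t: 10.28
tool_pos: [0.6202, -0.0328, 0.2395]
orientation: [2.163, 2.273, 0.002]
force: [0.5, -1.8, 7.9]
opening: 0.0561
gripper_force: 3.9
```

Run:
```python
from h import *
p,d=read_camera("side"); P,r=plate("side",p); print(len(P),r); g=p[170:270,240:390]; cv2.imwrite("pics/s1.png",cv2.resize(g,None,fx=5,fy=5,interpolation=cv2.INTER_CUBIC))
```

```text
398 (array([-45.1,   8.2]), array([79.3, 59.1]), 89.98)
```

View pics/s1.png

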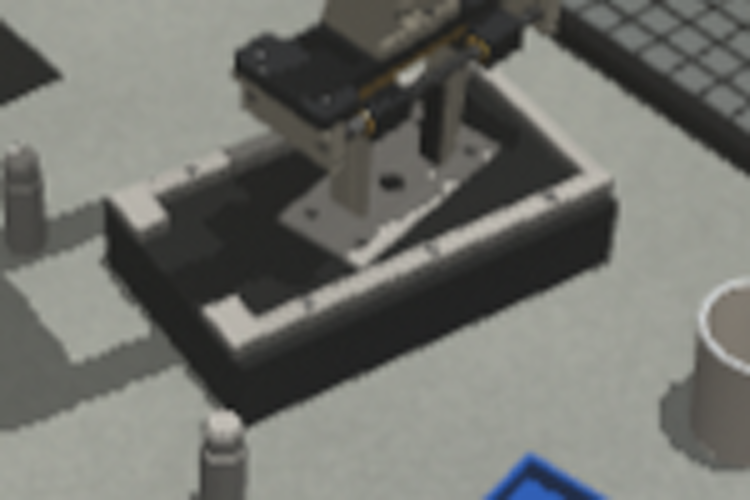

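The two fingertips stand on the plate either side of its centre hole. Its right-hand edge runs from (355,265) to (500,150) in the crop, and its near end from (280,215) to (355,265).

Run:
```python
from h import *
q=np.array([(355,262),(500,148),(280,213)])/5+[240,170]
b=tobed(ray("side",q,.053)); print(b.round(4),np.arctan2(*(b[1]-b[0])[::-1]),np.arctan2(*(b[0]-b[2])[::-1])+np.pi/2)
s=read_state(); R0=R.from_rotvec(s["orientation"]).as_matrix(); print("tool y bed angle",np.arctan2(R0[1,1],R0[0,1])-BED)
```

```text
[[ 0.0936 -0.0431]
 [ 0.2159 -0.0091]
 [ 0.079   0.0103]] 0.27133304656099366 0.2671039640556907
tool y bed angle 0.19388162031718884
```

>>> {"name": "carry_out", "arguments": {
  "targets": [
    {"x": 0,"y": 0,"z": 0.0015,"ax": 0,"ay": 0,"az": 0,"hand": 60},
    {"x": 0,"y": 0,"z": 0.0025,"ax": 0,"ay": 0,"az": 0,"hand": 60},
    {"x": 0,"y": 0,"z": 0.0025,"ax": 0,"ay": 0,"az": 0.03,"hand": 60},
    {"x": 0,"y": 0,"z": 0.0025,"ax": 0,"ay": 0,"az": 0.06,"hand": 60},
    {"x": 0,"y": 0,"z": 0.0025,"ax": 0,"ay": 0,"az": 0.09,"hand": 60},
    {"x": 0,"y": 0,"z": 0.0025,"ax": 0,"ay": 0,"az": 0.12,"hand": 60},
    {"x": 0,"y": 0,"z": 0.0025,"ax": 0,"ay": 0,"az": 0.15,"hand": 60},
    {"x": 0,"y": 0,"z": 0.0025,"ax": 0,"ay": 0,"az": 0.15,"hand": 60}
  ]
}}

```text
t: 11.32
tool_pos: [0.6212, -0.0336, 0.2395]
orientation: [2.325, 2.102, 0.005]
force: [-0.8, -5.7, 18.3]
opening: 0.0559
gripper_force: 9.4
```

Run:
```python
from h import *
p,d=read_camera("side"); 
from plant import *
s=read_state(); print(s['force'],s['wrist_torque'])
g=p[170:270,240:390]; cv2.imwrite("pics/s2.png",cv2.resize(g,None,fx=5,fy=5,interpolation=cv2.INTER_CUBIC))
```

```text
[-0.81886691 -6.3931423  17.42403873] [-1.155228    0.82652232  0.24072392]
```

View pics/s2.png

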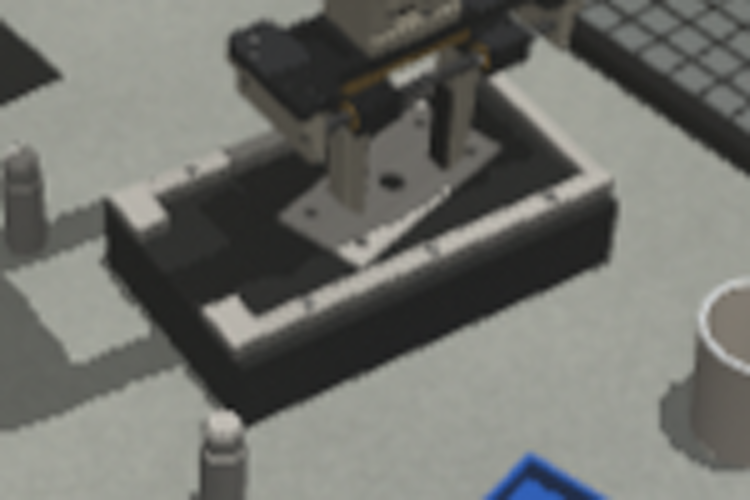

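The second turn did not move the plate: its near-right corner is still at (355,265) and its hole at (392,182). The wrist moment puts almost all the load on the near finger. I'll lift off and measure cleanly.

>>> {"name": "carry_out", "arguments": {
  "targets": [
    {"x": 0,"y": 0,"z": -0.02,"ax": 0,"ay": 0,"az": 0,"hand": 60},
    {"x": 0,"y": 0,"z": -0.08,"ax": 0,"ay": 0,"az": 0,"hand": 0},
    {"x": 0,"y": 0,"z": -0.13,"ax": 0,"ay": 0,"az": 0,"hand": 0},
    {"x": 0,"y": 0,"z": -0.13,"ax": 0,"ay": 0,"az": 0,"hand": 0}
  ]
}}

```text
t: 11.88
tool_pos: [0.6207, -0.0322, 0.3719]
orientation: [2.324, 2.103, 0.01]
force: [0.6, -0.9, -0.2]
opening: 0.0306
gripper_force: 0.0
```

Run:
```python
from h import *
p,d=read_camera("side"); P,r=plate("side",p); print(len(P),r)
s=read_state(); R0=R.from_rotvec(s["orientation"]).as_matrix(); print("tool y bed angle",np.arctan2(R0[1,1],R0[0,1])-BED, R0[:,2],s['force'],s['tool_pos'],s['opening'])
cv2.imwrite("pics/s3.png",cv2.resize(p[150:290,220:410],None,fx=4,fy=4,interpolation=cv2.INTER_CUBIC))
```

```text
380 (array([-47.6,  13.6]), array([64.3, 68.4]), 0.01)
tool y bed angle 0.044177336565919656 [ 5.26935802e-03 -4.83780508e-04 -9.99986000e-01] [ 0.61242639 -0.00722457 -1.54729701] [ 0.61991466 -0.03208071  0.36837833] 0.026545162129001973
```

```bash
sed -i 's/def plate(n,p):/def plate(n,p,th=110,x0=-.08):/; s/hsv>110)&(b\[...,0\]>-.08)/hsv>th)\&(b[...,0]>x0)/' h.py
python3 - <<'E'
from h import *
p,d=read_camera("side")
for th in(65,75,85): P,r=plate("side",p,th,.024); print(len(P),r)
p,d=read_camera("top")
for th in(65,75,85): P,r=plate("top",p,th,.024); print(len(P),r)
E
```

```text
718 (array([146.1,   1. ]), array([134.7,  65. ]), 18.52)
697 (array([146.6,   0.7]), array([132.9,  64.1]), 18.5)
665 (array([145.9,   0.5]), array([130.9,  63.2]), 19.02)
1435 (array([ 1.261e+02, -1.000e-01]), array([203.9,  95.7]), 0.13)
564 (array([1.969e+02, 1.000e-01]), array([62.2, 95.6]), 0.03)
518 (array([1.993e+02, 1.000e-01]), array([57.4, 95.7]), 0.13)
```

View pics/s3.png

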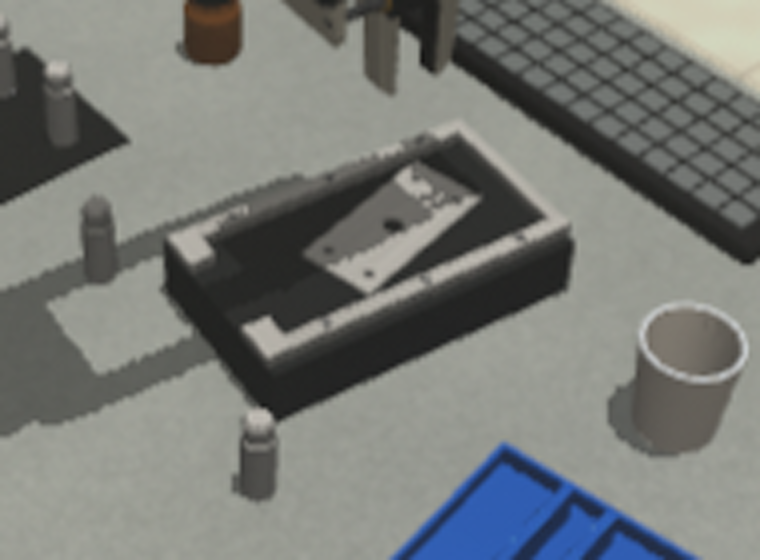

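The plate is at 0.33 rad in the bed frame, centre (146, 1) mm, so it has hardly moved. A spread press loads one finger unevenly. I'll press harder with closed fingers off-centre on the near half, and turn and drag with that.

Run:
```python
from h import *
c=frombed(.118,-.009); print(delta([*c,.046],BED+.326), read_state()['tool_pos'])
```

```text
(array([-0.0091, -0.0274,  0.1512]), array([-0.001, -0.   , -0.282])) [ 0.61886521 -0.03199314  0.36411633]
```

>>> {"name": "carry_out", "arguments": {
  "targets": [
    {"x": -0.009,"y": -0.027,"z": 0.02,"ax": 0,"ay": 0,"az": -0.14,"hand": 0},
    {"x": -0.009,"y": -0.027,"z": 0.06,"ax": 0,"ay": 0,"az": -0.282,"hand": 0},
    {"x": -0.009,"y": -0.027,"z": 0.1,"ax": 0,"ay": 0,"az": -0.282,"hand": 0},
    {"x": -0.009,"y": -0.027,"z": 0.115,"ax": 0,"ay": 0,"az": -0.282,"hand": 0},
    {"x": -0.009,"y": -0.027,"z": 0.12,"ax": 0,"ay": 0,"az": -0.282,"hand": 0},
    {"x": -0.009,"y": -0.027,"z": 0.12,"ax": 0,"ay": 0,"az": -0.282,"hand": 0}
  ]
}}

```text
t: 12.78
tool_pos: [0.5919, -0.0385, 0.2458]
orientation: [2.01, 2.414, 0.001]
force: [-0.3, 0.2, 0.4]
opening: 0.0006
gripper_force: 0.0
```

Run:
```python
from h import *
c=frombed(.118,-.009); print(delta([*c,.072],BED+.326), read_state()['tool_pos'],read_state()['force'])
```

```text
(array([ 0.0005, -0.0014,  0.0068]), array([ 0.001,  0.   , -0.   ])) [ 0.59191134 -0.03845162  0.24575429] [-0.33038852  0.15160015  0.42745233]
```

>>> {"name": "carry_out", "arguments": {
  "targets": [
    {"x": 0,"y": 0,"z": 0.004,"ax": 0,"ay": 0,"az": 0,"hand": 0},
    {"x": 0,"y": 0,"z": 0.007,"ax": 0,"ay": 0,"az": 0,"hand": 0},
    {"x": 0,"y": 0,"z": 0.009,"ax": 0,"ay": 0,"az": 0,"hand": 0},
    {"x": 0,"y": 0,"z": 0.0115,"ax": 0,"ay": 0,"az": 0,"hand": 0},
    {"x": 0,"y": 0,"z": 0.0115,"ax": 0,"ay": 0,"az": 0,"hand": 0}
  ]
}}

```text
t: 13.4
tool_pos: [0.5932, -0.0387, 0.2393]
orientation: [2.007, 2.41, 0.004]
force: [-11.5, 0.7, 31.0]
opening: 0.0006
gripper_force: 15.9
```

>>> {"name": "carry_out", "arguments": {
  "targets": [
    {"x": 0.002,"y": -0.003,"z": 0.0,"ax": 0,"ay": 0,"az": 0.04,"hand": 0},
    {"x": 0.004,"y": -0.006,"z": 0.0,"ax": 0,"ay": 0,"az": 0.08,"hand": 0},
    {"x": 0.006,"y": -0.009,"z": 0.0,"ax": 0,"ay": 0,"az": 0.12,"hand": 0},
    {"x": 0.009,"y": -0.012,"z": 0.0,"ax": 0,"ay": 0,"az": 0.17,"hand": 0},
    {"x": 0.011,"y": -0.015,"z": 0.0,"ax": 0,"ay": 0,"az": 0.21,"hand": 0},
    {"x": 0.014,"y": -0.018,"z": 0.0,"ax": 0,"ay": 0,"az": 0.26,"hand": 0},
    {"x": 0.0165,"y": -0.021,"z": 0.0,"ax": 0,"ay": 0,"az": 0.31,"hand": 0},
    {"x": 0.0165,"y": -0.021,"z": 0.0,"ax": 0,"ay": 0,"az": 0.33,"hand": 0}
  ]
}}

```text
t: 14.4
tool_pos: [0.5713, -0.0265, 0.2393]
orientation: [2.373, 2.044, 0.013]
force: [2.9, -1.0, 20.3]
opening: 0.0005
gripper_force: 9.8
```

Run:
```python
from h import *
s=read_state(); R0=R.from_rotvec(s["orientation"]).as_matrix(); print("tool y bed angle",np.arctan2(R0[1,1],R0[0,1])-BED, s['force'],tobed(s['tool_pos']+R0[:,2]*.186))
p,d=read_camera("side")
for th in(75,85): P,r=plate("side",p,th,.024); print(len(P),r)
cv2.imwrite("pics/s4.png",cv2.resize(p[150:290,220:410],None,fx=4,fy=4,interpolation=cv2.INTER_CUBIC))
```

```text
tool y bed angle -0.005044349624912403 [ 2.86889366 -1.00320985 20.25818767] [ 0.09961978 -0.00017273]
701 (array([130.3,   9.4]), array([131.9,  76.1]), 3.59)
562 (array([130. ,   3.4]), array([130.6,  64.2]), 3.59)
```

View pics/s4.png

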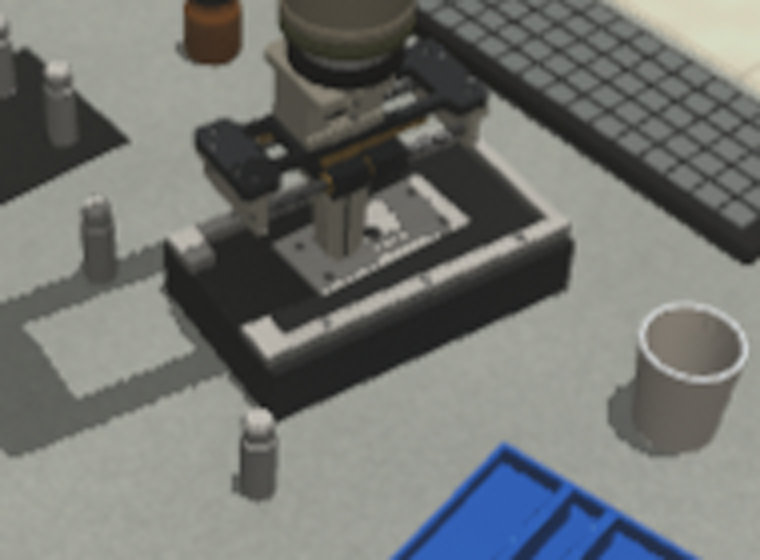

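The plate followed. It is now nearly straight (about 0.06 rad) with its centre near bed (130, 2), the near end at (300,262) and the far end at (445,200). I'll drag it towards the mouth.

>>> {"name": "carry_out", "arguments": {
  "targets": [
    {"x": 0,"y": -0.007,"z": 0.0003,"ax": 0,"ay": 0,"az": 0.02,"hand": 0},
    {"x": 0,"y": -0.017,"z": 0.0003,"ax": 0,"ay": 0,"az": 0.04,"hand": 0},
    {"x": 0,"y": -0.027,"z": 0.0003,"ax": 0,"ay": 0,"az": 0.06,"hand": 0},
    {"x": 0,"y": -0.037,"z": 0.0003,"ax": 0,"ay": 0,"az": 0.06,"hand": 0},
    {"x": 0,"y": -0.047,"z": 0.0003,"ax": 0,"ay": 0,"az": 0.06,"hand": 0},
    {"x": 0,"y": -0.057,"z": 0.0003,"ax": 0,"ay": 0,"az": 0.06,"hand": 0},
    {"x": 0,"y": -0.067,"z": 0.0003,"ax": 0,"ay": 0,"az": 0.06,"hand": 0},
    {"x": 0,"y": -0.067,"z": 0.0003,"ax": 0,"ay": 0,"az": 0.06,"hand": 0}
  ]
}}

```text
t: 15.45
tool_pos: [0.5051, -0.0166, 0.2392]
orientation: [2.433, 1.973, 0.014]
force: [1.4, 0.3, 24.4]
opening: 0.0003
gripper_force: 12.1
```

Run:
```python
from h import *
s=read_state(); R0=R.from_rotvec(s["orientation"]).as_matrix(); print("tool y bed angle",np.arctan2(R0[1,1],R0[0,1])-BED, s['force'],tobed(s['tool_pos']+R0[:,2]*.186))
p,d=read_camera("side")
for th in(75,85): P,r=plate("side",p,th,.024); print(len(P),r)
```

```text
tool y bed angle -0.06405840152831138 [ 1.41870195  0.34328746 24.43819709] [0.03283418 0.00013717]
596 (array([76.7,  1. ]), array([106.7,  87.8]), 1.7)
467 (array([75.6, -0.3]), array([106. ,  63.6]), 3.59)
```

>>> {"name": "carry_out", "arguments": {
  "targets": [
    {"x": 0,"y": 0,"z": -0.02,"ax": 0,"ay": 0,"az": 0,"hand": 0},
    {"x": 0,"y": 0.02,"z": -0.08,"ax": 0,"ay": 0,"az": 0,"hand": 0},
    {"x": 0,"y": 0.056,"z": -0.14,"ax": 0,"ay": 0,"az": -0.06,"hand": 0},
    {"x": 0,"y": 0.056,"z": -0.14,"ax": 0,"ay": 0,"az": -0.06,"hand": 0}
  ]
}}

```text
t: 16.0
tool_pos: [0.5589, -0.0282, 0.3793]
orientation: [2.373, 2.047, 0.01]
force: [0.7, -0.3, -0.4]
opening: 0.0004
gripper_force: 0.0
```

Run:
```python
from h import *
p,d=read_camera("side")
g=cv2.cvtColor(p,cv2.COLOR_BGR2GRAY)
for th in(75,85): P,r=plate("side",p,th,.024); print(len(P),r)
v,u=np.mgrid[:420,:560]; b=tobed(ray("side",np.c_[u.ravel(),v.ravel()],.053)).reshape(420,560,2)
m=blob((g>80)&(b[...,0]>.024)&(b[...,0]<.16)&(abs(b[...,1])<.048)); B=b[m]
# long edges: fit y(x)
for lo in np.arange(.03,.12,.02):
    k=(abs(B[:,0]-lo)<.006); print(round(lo,2),(B[k,1].min()*1e3).round(1),(B[k,1].max()*1e3).round(1))
print("far end",B[:,0].max())
cv2.imwrite("pics/s5.png",cv2.resize(p[150:290,220:410],None,fx=4,fy=4,interpolation=cv2.INTER_CUBIC))
s=read_state();print(s['tool_pos'],tobed(s['tool_pos']),s['force'],s['q'])
```

```text
601 (array([76.8, -5.2]), array([106.5,  75.8]), 1.44)
583 (array([75.5, -0.5]), array([104.3,  66.6]), 1.77)
0.03 -44.4 31.2
0.05 -30.6 30.9
0.07 -30.7 31.2
0.09 -29.8 31.5
0.11 -30.3 32.7
far end 0.12845873905525
[ 0.55815644 -0.02808617  0.37736881] [ 0.08454674 -0.0035915 ] [-1.22783069 -0.71266613  0.6701416 ] [-1.42015315e-01  3.00339184e-02  1.64401847e+00 -1.48791829e-05
  1.46061310e+00  6.35596043e-03]
```

View pics/s5.png

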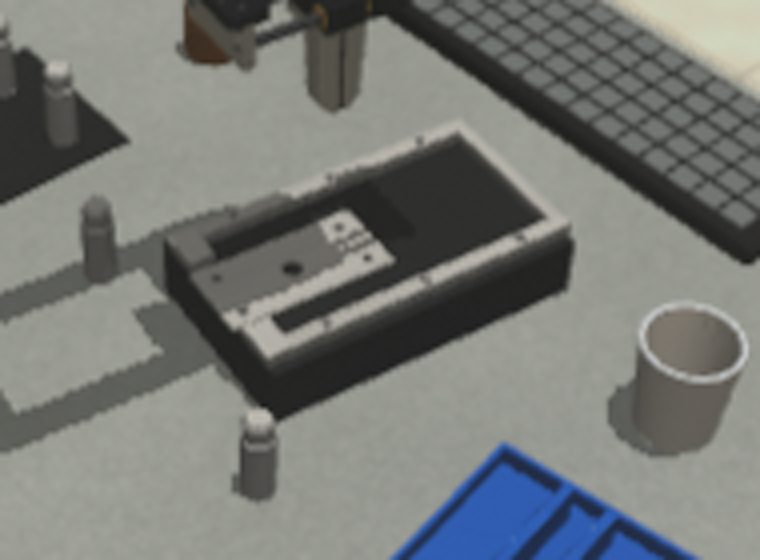

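The plate is straight in the lane and centred, with its far end at (390,255) (bed x 128 mm) and its near end just at the mouth. It needs 43 mm more, pressed on the inner half.

Run:
```python
from h import *
c=frombed(.090,0.0005); print(delta([*c,.078],BED), read_state()['tool_pos'])
```

```text
(array([0.0041, 0.0045, 0.1324]), array([ 0.007, -0.   , -0.004])) [ 0.55815644 -0.02808617  0.37736881]
```

>>> {"name": "carry_out", "arguments": {
  "targets": [
    {"x": 0.004,"y": 0.004,"z": 0.05,"ax": 0,"ay": 0,"az": 0,"hand": 0},
    {"x": 0.004,"y": 0.004,"z": 0.1,"ax": 0,"ay": 0,"az": 0,"hand": 0},
    {"x": 0.004,"y": 0.004,"z": 0.125,"ax": 0,"ay": 0,"az": 0,"hand": 0},
    {"x": 0.004,"y": 0.004,"z": 0.13,"ax": 0,"ay": 0,"az": 0,"hand": 0},
    {"x": 0.004,"y": 0.004,"z": 0.13,"ax": 0,"ay": 0,"az": 0,"hand": 0}
  ]
}}

```text
t: 16.68
tool_pos: [0.5606, -0.0243, 0.2431]
orientation: [-2.379, -2.05, 0.001]
force: [0.5, -0.6, 1.4]
opening: 0.0006
gripper_force: 0.0
```

Run:
```python
from h import *
c=frombed(.090,0.0005); print(delta([*c,.072],BED), read_state()['tool_pos'],read_state()['force'])
```

```text
(array([-0.    ,  0.0036,  0.0041]), array([-0.001, -0.   , -0.004])) [ 0.56055901 -0.0242577   0.2430577 ] [ 0.49247084 -0.57898775  1.41984713]
```

Press to about 25 N, then drag 40 mm.

>>> {"name": "carry_out", "arguments": {
  "targets": [
    {"x": 0,"y": 0.003,"z": 0.002,"ax": 0,"ay": 0,"az": 0,"hand": 0},
    {"x": 0,"y": 0.003,"z": 0.004,"ax": 0,"ay": 0,"az": 0,"hand": 0},
    {"x": 0,"y": 0.003,"z": 0.006,"ax": 0,"ay": 0,"az": 0,"hand": 0},
    {"x": 0,"y": 0.003,"z": 0.0085,"ax": 0,"ay": 0,"az": 0,"hand": 0},
    {"x": 0,"y": 0.003,"z": 0.0085,"ax": 0,"ay": 0,"az": 0,"hand": 0}
  ]
}}

```text
t: 17.3
tool_pos: [0.5653, -0.0249, 0.2393]
orientation: [2.377, 2.049, 0.005]
force: [-11.2, 2.7, 28.1]
opening: 0.0002
gripper_force: 13.8
```

>>> {"name": "carry_out", "arguments": {
  "targets": [
    {"x": 0,"y": -0.006,"z": 0,"ax": 0,"ay": 0,"az": 0,"hand": 0},
    {"x": 0,"y": -0.014,"z": 0,"ax": 0,"ay": 0,"az": 0,"hand": 0},
    {"x": 0,"y": -0.022,"z": 0,"ax": 0,"ay": 0,"az": 0,"hand": 0},
    {"x": 0,"y": -0.03,"z": 0,"ax": 0,"ay": 0,"az": 0,"hand": 0},
    {"x": 0,"y": -0.038,"z": 0,"ax": 0,"ay": 0,"az": 0,"hand": 0},
    {"x": 0,"y": -0.044,"z": 0,"ax": 0,"ay": 0,"az": 0,"hand": 0},
    {"x": 0,"y": -0.044,"z": 0,"ax": 0,"ay": 0,"az": 0,"hand": 0}
  ]
}}

```text
t: 18.18
tool_pos: [0.523, -0.0187, 0.2393]
orientation: [2.374, 2.046, 0.01]
force: [2.8, -0.0, 17.8]
opening: 0.0004
gripper_force: 8.8
```

>>> {"name": "carry_out", "arguments": {
  "targets": [
    {"x": 0,"y": 0,"z": -0.02,"ax": 0,"ay": 0,"az": 0,"hand": 0},
    {"x": 0,"y": 0.02,"z": -0.08,"ax": 0,"ay": 0,"az": 0,"hand": 0},
    {"x": 0,"y": 0.056,"z": -0.14,"ax": 0,"ay": 0,"az": 0,"hand": 0},
    {"x": 0,"y": 0.056,"z": -0.14,"ax": 0,"ay": 0,"az": 0,"hand": 0}
  ]
}}

```text
t: 18.68
tool_pos: [0.5782, -0.027, 0.3808]
orientation: [2.374, 2.046, 0.01]
force: [0.1, -0.1, 0.1]
opening: 0.0007
gripper_force: 0.0
```

Run:
```python
from h import *
p,d=read_camera("side")
g=cv2.cvtColor(p,cv2.COLOR_BGR2GRAY)
v,u=np.mgrid[:420,:560]; b=tobed(ray("side",np.c_[u.ravel(),v.ravel()],.053)).reshape(420,560,2)
m=blob((g>80)&(b[...,0]>.024)&(b[...,0]<.16)&(abs(b[...,1])<.048)); B=b[m]
for lo in np.arange(.03,.1,.015):
    k=(abs(B[:,0]-lo)<.006)
    if k.any(): print(round(lo,3),(B[k,1].min()*1e3).round(1),(B[k,1].max()*1e3).round(1))
print("far end",B[:,0].max())
cv2.imwrite("pics/s6.png",cv2.resize(p[150:290,220:410],None,fx=4,fy=4,interpolation=cv2.INTER_CUBIC))
s=read_state();print(s['tool_pos'],tobed(s['tool_pos']),s['force'],s['q'],delta([*frombed(-.015,0),.16],BED+np.pi/2))
```

```text
0.03 -44.4 31.2
0.045 -29.6 31.7
0.06 -30.1 32.0
0.075 -30.7 31.8
0.09 -27.0 28.9
far end 0.08863932142307968
[ 0.57750868 -0.02685967  0.37880428] [0.10352271 0.0003992 ] [-0.02710423 -0.23380951 -0.02096558] [-1.35149984e-01  8.12089079e-02  1.58827725e+00 -9.67801591e-06
  1.46540464e+00  1.30489106e-02] (array([-0.0009, -0.1189,  0.051 ]), array([ 0.005, -0.005,  1.567]))
```

View pics/s6.png

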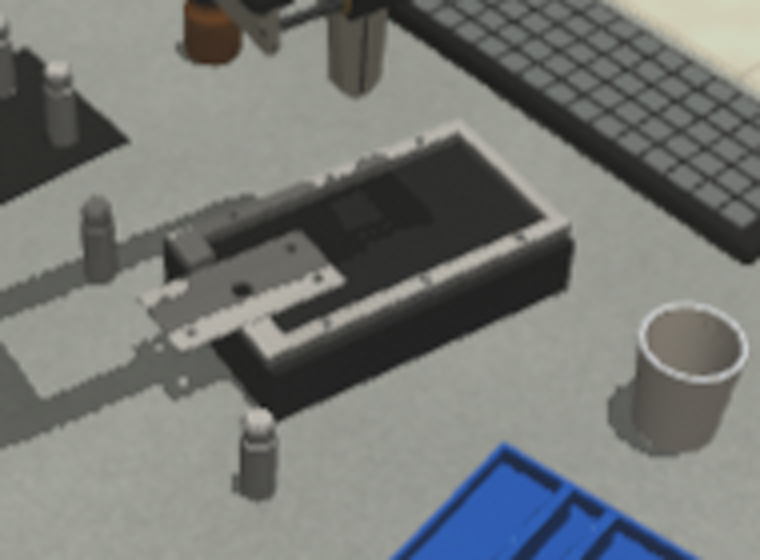

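The plate lies straight in the mouth with its end out over the edge. Its far end is at (340,275), bed x 89 mm, so the overhang is about 42 mm. Next is a straddling grip across its width, 16 mm in front of the mouth.

>>> {"name": "carry_out", "arguments": {
  "targets": [
    {"x": -0.001,"y": -0.03,"z": 0,"ax": 0,"ay": 0,"az": 0.18,"hand": 95},
    {"x": -0.001,"y": -0.06,"z": 0,"ax": 0,"ay": 0,"az": 0.36,"hand": 95},
    {"x": -0.001,"y": -0.09,"z": 0,"ax": 0,"ay": 0,"az": 0.54,"hand": 95},
    {"x": -0.001,"y": -0.12,"z": 0,"ax": 0,"ay": 0,"az": 0.72,"hand": 95},
    {"x": -0.001,"y": -0.12,"z": 0,"ax": 0,"ay": 0,"az": 0.9,"hand": 95},
    {"x": -0.001,"y": -0.12,"z": 0,"ax": 0,"ay": 0,"az": 1.08,"hand": 95},
    {"x": -0.001,"y": -0.12,"z": 0.02,"ax": 0,"ay": 0,"az": 1.26,"hand": 95},
    {"x": -0.001,"y": -0.12,"z": 0.03,"ax": 0,"ay": 0,"az": 1.44,"hand": 95}
  ]
}}

```text
t: 19.73
tool_pos: [0.4556, -0.0096, 0.3418]
orientation: [-3.141, 0.036, 0.006]
force: [-0.3, -0.7, -0.3]
opening: 0.0762
gripper_force: 0.0
```

>>> {"name": "carry_out", "arguments": {
  "targets": [
    {"x": 0,"y": 0,"z": 0,"ax": 0,"ay": 0,"az": 0.127,"hand": 95},
    {"x": 0,"y": 0,"z": 0.02,"ax": 0,"ay": 0,"az": 0.127,"hand": 95},
    {"x": 0,"y": 0,"z": 0.02,"ax": 0,"ay": 0,"az": 0.127,"hand": 95},
    {"x": 0,"y": 0,"z": 0.02,"ax": 0,"ay": 0,"az": 0.127,"hand": 95}
  ]
}}

```text
t: 20.23
tool_pos: [0.4565, -0.0097, 0.3243]
orientation: [-3.133, 0.226, 0.002]
force: [-0.0, 0.8, -0.2]
opening: 0.0884
gripper_force: 0.0
```

Run:
```python
from h import *
s=read_state();print(s['tool_pos'],s['force'],s['q'],s['opening'],delta([*frombed(-.016,0.0005),.0515],BED+np.pi/2))
```

```text
[ 0.45646772 -0.00974454  0.32425676] [-0.01730269  0.79647804 -0.22142433] [-1.33732371e-01 -2.14074002e-01  1.97140329e+00  2.75534570e-05
  1.38568727e+00  1.58106900e+00] 0.08838589382809943 (array([ 0.0029, -0.0005,  0.1058]), array([-0.   ,  0.001, -0.   ]))
```

>>> {"name": "carry_out", "arguments": {
  "newtons": 45,
  "targets": [
    {"x": 0.003,"y": 0,"z": 0.03,"ax": 0,"ay": 0,"az": 0,"hand": 95},
    {"x": 0.003,"y": 0,"z": 0.06,"ax": 0,"ay": 0,"az": 0,"hand": 95},
    {"x": 0.003,"y": 0,"z": 0.09,"ax": 0,"ay": 0,"az": 0,"hand": 95},
    {"x": 0.003,"y": 0,"z": 0.106,"ax": 0,"ay": 0,"az": 0,"hand": 95},
    {"x": 0.003,"y": 0,"z": 0.106,"ax": 0,"ay": 0,"az": 0,"hand": 95},
    {"x": 0.003,"y": 0,"z": 0.106,"ax": 0,"ay": 0,"az": 0,"hand": 70},
    {"x": 0.003,"y": 0,"z": 0.106,"ax": 0,"ay": 0,"az": 0,"hand": 40},
    {"x": 0.003,"y": 0,"z": 0.106,"ax": 0,"ay": 0,"az": 0,"hand": 40}
  ]
}}

```text
t: 21.22
tool_pos: [0.4603, -0.0103, 0.2196]
orientation: [3.133, -0.226, 0.002]
force: [0.7, 1.6, 0.7]
opening: 0.0628
gripper_force: 0.2
```

>>> {"name": "carry_out", "arguments": {
  "targets": [
    {"x": 0,"y": 0,"z": 0,"ax": 0,"ay": 0,"az": 0,"hand": 40},
    {"x": 0,"y": 0,"z": 0,"ax": 0,"ay": 0,"az": 0,"hand": 40}
  ]
}}

```text
t: 21.48
tool_pos: [0.4602, -0.0103, 0.2193]
orientation: [3.133, -0.226, 0.002]
force: [-0.4, 0.5, 4.0]
opening: 0.0586
gripper_force: 44.9
```

>>> {"name": "carry_out", "arguments": {
  "targets": [
    {"x": 0,"y": 0,"z": -0.005,"ax": 0,"ay": 0,"az": 0,"hand": 40},
    {"x": 0,"y": 0,"z": -0.02,"ax": 0,"ay": 0,"az": 0,"hand": 40},
    {"x": 0,"y": 0,"z": -0.04,"ax": 0,"ay": 0,"az": 0,"hand": 40},
    {"x": 0,"y": 0,"z": -0.06,"ax": 0,"ay": 0,"az": 0,"hand": 40},
    {"x": 0,"y": 0,"z": -0.08,"ax": 0,"ay": 0,"az": 0,"hand": 40},
    {"x": 0,"y": 0,"z": -0.08,"ax": 0,"ay": 0,"az": 0,"hand": 40},
    {"x": 0,"y": 0,"z": -0.08,"ax": 0,"ay": 0,"az": 0,"hand": 40}
  ]
}}

```text
t: 22.35
tool_pos: [0.4596, -0.0102, 0.2983]
orientation: [3.133, -0.226, -0.001]
force: [0.0, 0.1, -1.5]
opening: 0.0587
gripper_force: 44.9
```

Run:
```python
from h import *
p,d=read_camera("side"); W=cloud("side",d)
s=read_state(); print(s['force'],s['wrist_torque'],s['opening'],s['tool_pos'])
B=tobed(W); z=W[...,2]
hz=s['tool_pos'][2]-.167
m=(d>.2)&(abs(B[...,1])<.025)&(B[...,0]>.0)&(B[...,0]<.11)&(z>.085)&(z<hz+.03)
for lo in np.arange(.005,.105,.012):
    k=m&(abs(B[...,0]-lo)<.006); print(round(lo,3),k.sum(),np.median(z[k]).round(4) if k.any() else None)
cv2.imwrite("pics/s7.png",cv2.resize(p[130:290,220:410],None,fx=3.7,fy=3.7,interpolation=cv2.INTER_CUBIC))
r=np.deg2rad(9.8); u=np.array([np.cos(r),np.sin(r)]); c=np.array([.4943,-.2912])-.039*u
print(c,delta([*c,.132],r+np.pi/2))
```

```text
[-0.26718173 -0.55287158 -2.47490969] [0.0112266  0.27863948 0.04592707] 0.058520801965290026 [ 0.45946473 -0.01019762  0.29787391]
0.005 0 None
0.017 0 None
0.029 1 0.1264
0.041 1 0.1282
0.053 0 None
0.065 9 0.1292
0.077 22 0.1299
0.089 16 0.1287
0.101 0 None
[ 0.45586909 -0.29783817] (array([ 0.0378,  0.2852, -0.0012]), array([-0.   ,  0.001, -0.315]))
```

View pics/s7.png

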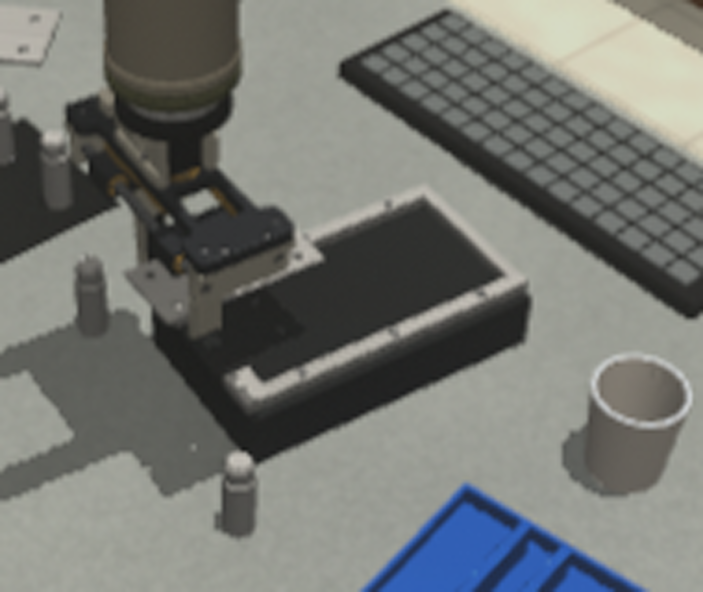

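The plate is held level, its far end at (315,250) clear of the bed. I'll carry it over the rest.

>>> {"name": "carry_out", "arguments": {
  "targets": [
    {"x": 0.003,"y": 0.02,"z": 0,"ax": 0,"ay": 0,"az": -0.03,"hand": 40},
    {"x": 0.008,"y": 0.06,"z": 0,"ax": 0,"ay": 0,"az": -0.07,"hand": 40},
    {"x": 0.014,"y": 0.105,"z": 0,"ax": 0,"ay": 0,"az": -0.12,"hand": 40},
    {"x": 0.02,"y": 0.15,"z": 0,"ax": 0,"ay": 0,"az": -0.17,"hand": 40},
    {"x": 0.026,"y": 0.195,"z": 0,"ax": 0,"ay": 0,"az": -0.22,"hand": 40},
    {"x": 0.032,"y": 0.24,"z": 0,"ax": 0,"ay": 0,"az": -0.27,"hand": 40},
    {"x": 0.036,"y": 0.27,"z": 0,"ax": 0,"ay": 0,"az": -0.3,"hand": 40},
    {"x": 0.038,"y": 0.285,"z": 0,"ax": 0,"ay": 0,"az": -0.315,"hand": 40}
  ]
}}

```text
t: 23.4
tool_pos: [0.4559, -0.299, 0.2975]
orientation: [-3.129, -0.266, 0.002]
force: [-0.3, 0.5, -2.3]
opening: 0.0586
gripper_force: 44.9
```

>>> {"name": "carry_out", "arguments": {
  "targets": [
    {"x": 0,"y": 0,"z": 0,"ax": 0,"ay": 0,"az": 0,"hand": 40},
    {"x": 0,"y": 0,"z": 0.02,"ax": 0,"ay": 0,"az": 0,"hand": 40},
    {"x": 0,"y": 0,"z": 0.04,"ax": 0,"ay": 0,"az": 0,"hand": 40},
    {"x": 0,"y": 0,"z": 0.06,"ax": 0,"ay": 0,"az": 0,"hand": 40},
    {"x": 0,"y": 0,"z": 0.06,"ax": 0,"ay": 0,"az": 0,"hand": 40},
    {"x": 0,"y": 0,"z": 0.06,"ax": 0,"ay": 0,"az": 0,"hand": 40}
  ]
}}

```text
t: 24.15
tool_pos: [0.4569, -0.2971, 0.2394]
orientation: [3.13, 0.269, 0.001]
force: [0.6, 0.0, -1.4]
opening: 0.0583
gripper_force: 44.9
```

Run:
```python
from h import *
r=np.deg2rad(9.8); u=np.array([np.cos(r),np.sin(r)]); c=np.array([.4943,-.2912])-.039*u
s=read_state(); print(s['tool_pos'],s['force'],s['opening'],delta([*c,.0375],r+np.pi/2))
p,d=read_camera("side")
zt=s['tool_pos'][2]-.167+.001
g=cv2.cvtColor(p,cv2.COLOR_BGR2HSV); v,uu=np.mgrid[:420,:560]; P=ray("side",np.c_[uu.ravel(),v.ravel()],zt)[:,:2]-[.4943,-.2912]
b=np.stack([P@u,P@np.array([-u[1],u[0]])],-1).reshape(420,560,2)
m=blob((g[...,1]<70)&(g[...,2]>70)&(b[...,0]>-.02)&(b[...,0]<.09)&(abs(b[...,1])<.05)); print(rect(b[m]),(b[m].max(0)*1e3).round(1),m.sum())
# rest itself from side
m=blob((g[...,0]>100)&(g[...,0]<130)&(g[...,1]>120)&(abs(b[...,0])<.15)&(abs(b[...,1])<.15)); v,uu=np.nonzero(m); print(rect(ray("side",np.c_[uu,v],.018)))
```

```text
[ 0.45694513 -0.29711795  0.23943813] [ 0.64931002  0.00688178 -1.44469252] 0.058268309902439586 (array([-0.0012,  0.0005,  0.0349]), array([ 0., -0.,  0.]))
(array([ 77.9, -12. ]), array([23.9, 76. ]), 0.35) [90. 26.] 205
(array([ 489.7, -295.2]), array([176.4, 151. ]), 10.56)
```

>>> {"name": "carry_out", "arguments": {
  "targets": [
    {"x": -0.001,"y": 0,"z": 0.015,"ax": 0,"ay": 0,"az": 0,"hand": 40},
    {"x": -0.001,"y": 0,"z": 0.027,"ax": 0,"ay": 0,"az": 0,"hand": 40},
    {"x": -0.001,"y": 0,"z": 0.031,"ax": 0,"ay": 0,"az": 0,"hand": 40},
    {"x": -0.001,"y": 0,"z": 0.033,"ax": 0,"ay": 0,"az": 0,"hand": 40},
    {"x": -0.001,"y": 0,"z": 0.033,"ax": 0,"ay": 0,"az": 0,"hand": 40}
  ]
}}

```text
t: 24.82
tool_pos: [0.4556, -0.298, 0.2058]
orientation: [3.13, 0.268, 0.0]
force: [-0.3, 0.5, -1.2]
opening: 0.0585
gripper_force: 44.9
```

>>> {"name": "carry_out", "arguments": {
  "targets": [
    {"x": 0,"y": 0,"z": 0.001,"ax": 0,"ay": 0,"az": 0,"hand": 40},
    {"x": 0,"y": 0,"z": 0.0015,"ax": 0,"ay": 0,"az": 0,"hand": 40},
    {"x": 0,"y": 0,"z": 0.0015,"ax": 0,"ay": 0,"az": 0,"hand": 40}
  ]
}}

```text
t: 25.2
tool_pos: [0.4557, -0.2981, 0.2045]
orientation: [3.13, 0.268, 0.001]
force: [0.2, -0.7, -0.8]
opening: 0.0586
gripper_force: 44.9
```

>>> {"name": "carry_out", "arguments": {
  "targets": [
    {"x": 0,"y": 0,"z": 0.001,"ax": 0,"ay": 0,"az": 0,"hand": 40},
    {"x": 0,"y": 0,"z": 0.0015,"ax": 0,"ay": 0,"az": 0,"hand": 40},
    {"x": 0,"y": 0,"z": 0.0015,"ax": 0,"ay": 0,"az": 0,"hand": 40}
  ]
}}

```text
t: 25.58
tool_pos: [0.4558, -0.2981, 0.2044]
orientation: [3.13, 0.268, 0.001]
force: [-5.6, 3.6, 13.2]
opening: 0.0586
gripper_force: 44.9
```

Contact on the ribs. Releasing.

>>> {"name": "carry_out", "arguments": {
  "newtons": 10,
  "targets": [
    {"x": 0,"y": 0,"z": -0.0015,"ax": 0,"ay": 0,"az": 0,"hand": 40},
    {"x": 0,"y": 0,"z": -0.0015,"ax": 0,"ay": 0,"az": 0,"hand": 40},
    {"x": 0,"y": 0,"z": -0.0015,"ax": 0,"ay": 0,"az": 0,"hand": 80},
    {"x": 0,"y": 0,"z": -0.0015,"ax": 0,"ay": 0,"az": 0,"hand": 80},
    {"x": 0,"y": 0,"z": -0.0015,"ax": 0,"ay": 0,"az": 0,"hand": 80},
    {"x": 0,"y": 0,"z": -0.0015,"ax": 0,"ay": 0,"az": 0,"hand": 80}
  ]
}}

```text
t: 26.32
tool_pos: [0.4555, -0.2979, 0.2042]
orientation: [-3.13, -0.268, 0.0]
force: [0.2, -0.3, -0.5]
opening: 0.0745
gripper_force: 0.0
```

>>> {"name": "carry_out", "arguments": {
  "targets": [
    {"x": 0,"y": 0,"z": -0.02,"ax": 0,"ay": 0,"az": 0,"hand": 80},
    {"x": 0,"y": 0,"z": -0.06,"ax": 0,"ay": 0,"az": 0,"hand": 80},
    {"x": 0,"y": 0,"z": -0.12,"ax": 0,"ay": 0,"az": 0,"hand": 80},
    {"x": -0.05,"y": 0,"z": -0.18,"ax": 0,"ay": 0,"az": 0,"hand": 80},
    {"x": -0.05,"y": -0.06,"z": -0.18,"ax": 0,"ay": 0,"az": 0,"hand": 80},
    {"x": -0.05,"y": -0.12,"z": -0.18,"ax": 0,"ay": 0,"az": 0,"hand": 80},
    {"x": -0.05,"y": -0.18,"z": -0.18,"ax": 0,"ay": 0,"az": 0,"hand": 80},
    {"x": -0.05,"y": -0.18,"z": -0.18,"ax": 0,"ay": 0,"az": 0,"hand": 80}
  ]
}}

```text
t: 27.32
tool_pos: [0.3752, -0.1262, 0.3844]
orientation: [-3.129, -0.275, -0.002]
force: [-0.4, -0.4, 0.3]
opening: 0.0746
gripper_force: 0.0
```

Run:
```python
from h import *
s=read_state(); print(s['t'],s['force'],s['opening'])
for n in("top","side"):
    p,d=read_camera(n); g=cv2.cvtColor(p,cv2.COLOR_BGR2HSV); v,uu=np.mgrid[:420,:560]
    r=np.deg2rad(9.8); u=np.array([np.cos(r),np.sin(r)]); P=ray(n,np.c_[uu.ravel(),v.ravel()],.038)[:,:2]-[.4943,-.2912]
    b=np.stack([P@u,P@np.array([-u[1],u[0]])],-1).reshape(420,560,2)
    m=blob((g[...,1]<90)&(g[...,2]>70)&(abs(b[...,0])<.078)&(abs(b[...,1])<.06)); print(n,rect(b[m]),m.sum(),np.median(cloud(n,d)[m][:,2]))
    W=cloud(n,d); k=(d>.2)&(abs(W[...,0]-.525)<.025)&(abs(W[...,1]-.243)<.025)&(W[...,2]>.06)&(W[...,2]<.09); print("barrel",k.sum(),W[k].mean(0).round(3) if k.any() else '')
    if n=="side": cv2.imwrite("pics/s8.png",p)
```

```text
27.325 [-0.40430008 -0.36098586  0.32553456] 0.07464134789349147
top (array([-0.6,  5.6]), array([133.5,  69.7]), 2.52) 827 0.03547637837702666
barrel 32 [0.525 0.242 0.071]
side (array([-3.1,  0.2]), array([134.9,  63.2]), 2.47) 1148 0.038475582109356254
barrel 25 [0.524 0.242 0.072]
```

View pics/s8.png

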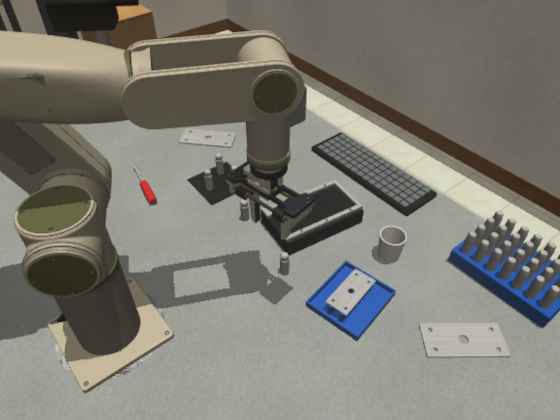

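The plate lies flat and centred on both ribs of the rest at (350,291). The barrel is upright on the mat, samples c and d and the cup stand where they were, and the gripper touches nothing.

```bash
python3 -c "
from plant import robot
print(robot.close_job())"
```

```text
the job is handed in; nothing more can be done
None
```

I handed the job in at about 27 s: the barrel stands on the mat and the plate lies flat and centred on both ribs of the rest; in the last picture nothing else had visibly moved, though no verdict came back.

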